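# Turn the tasting stand to the ring chocolate and lock it

### The arm

A 6-joint arm with a two-finger parallel gripper is mounted at the origin on a cart in front of the work surface, level with it; the furniture and walls round the work are solid. World frame = base frame: x ahead of the robot, y to its left, z up, the work surface at z = 0. Lengths are in m, angles in rad, forces in N, time in s.
With the tool pointing down it reaches from about 0.375 to 0.9 m from the base axis. Payload 3.1 kg.
Tool frame: the origin (TCP) lies on the centre line of the jaws, within the pads' length; the fingertips stand 22 mm ahead of it and the grasp point (between the pads) lies 3 mm ahead of it; z points along the fingers, y is the line along which they close (so a half turn about z gives the same grasp; the last joint's range is limited). The gripper opens to 85 mm and grips with 20 to 120 N. Pads are 22 mm wide; open, the fingers measure 114 mm over their backs; the gripper's body (76 mm by 85 mm) begins 54 mm behind the grasp point. The pads swing forward as they close: fully open they stand 13 mm farther back than shut.
Start: joints at [-1.296, 0.527, 1.433, -0, 1.181, -0.178], TCP at [0.274, -0.562, 0.253] pointing down, gripper open.
Joint ranges: [-3.08, 3.08], [-0.75, 2.2], [0.22, 2.44], [-1.43, 4.57], [0, 2.65], [-2.85, 2.85]. Speed limits (rad/s): [2.79, 2.79, 3.14, 3.14, 3.14, 3.14].

### API

Orientations are given as a unit quaternion [x, y, z, w].
In Python, from station import sense, eyes, job gives the robot as it stands.
- The arm moves only by the tool jog_arm, called after "Call:" in YAML: its name, and indented under it one key for each argument. Schema: {"type":"object","properties":{"ticks":{"type":"array","items":{"type":"number"},"minItems":5,"maxItems":100},"grip_n":{"type":"number"},"only":{"type":"string"},"quiet":{"type":"boolean"},"lines":{"type":"string"}},"required":["ticks"],"additionalProperties":false}. ticks is one flat list of numbers that holds 1 to 20 rows one after another, with no inner brackets; each row has 5 numbers: dx, dy, dz in shares of 0.5 m (1.0 is 0.5 m), then a turn about the tool's z in parts of the range, where 1.0 means 2 rad, then the opening from 0.0 (shut) to 1.0 (fully open); each row is the pose to reach, as a shift and turn from the pose commanded when the call began, along the tool's axes at that moment; what a row does not reach only later rows make up. A row lasts 1/10 s, in which the tool goes at most 0.05 m and 0.15 rad, less where a joint would pass 70% of its speed; a pose out of reach is approached as far as the arm can. The fingers move at their own pace and stop on an object; grip_n is the grip in N (left out, the last holds). Time passes only in rows, so rows that do not move let the fingers close. The tool returns the time, the measured TCP pose, the force, the opening and the grip force at its end. only (a regular expression) keeps the lines of the reply that match it, lines (a string "A,B") keeps lines A to B, and quiet returns only ok. Shift and turn numbers lie between -1 and 1, and a call with a number outside is refused. Input that does not fit is refused with a message, and nothing moves.
- sense(): the state, without advancing time (a new reading comes with each control period).
- eyes.snapshot(name): name is "side" or "top" or "wrist"; returns a dict with "pixels" (420x560x3 uint8, red, green, blue), "range_z" (420x560 float32, m along the optical axis (not along the pixel's ray), 0 where there is no reading), "fov_y" (degrees; the focal length in pixels is half the picture's height over the tangent of half this angle, whatever the lens; pixels are square), "cx", "cy" (the principal point, pixels), "k1" (the pictures are not rectified: a ray, as slopes to the right and down, at radius r is drawn at 1 + k1 r^2 times it, then the intrinsics apply), "R" (3x3) and "t" (3): a world point X has camera coordinates R X + t; the wrist camera has in their place "hand_eye" (4x4, takes a point from camera to tool coordinates, whose origin is the TCP and whose axes are the flange's). Camera axes: x right, y down, z forward; pixel columns grow to the right and rows downward; lengths in m; the calibration is good to about 2 mm. A picture is of the moment at which its call begins: read the wrist's pose just before it.
- job.sign_off(): hands the job in; it is judged then, once.
The state is a dict: "t": time; "q": joint angles; "qd": joint speeds; "tau": joint torques, N m; "tcp_pos": TCP position; "tool_rot": TCP orientation; "force": force on the tool from outside, world axes, zero at the start; "ft_torque": the same for the moment, N m; "finger_gap": opening from 0.0 (shut) to 1.0 (fully open); "gripper_force": force on a finger pad.
Only numpy, scipy, OpenCV 4.12 (cv2) and the standard library are available. Lean on these libraries where they do the work, as an engineer would, in place of code of your own. Each camera call takes 0.05 s, during which the arm holds its last target. There are 200 camera calls.

### The job

On the revolving tasting stand, put the flat ring-shaped chocolate on show: push the latch's knob so that its roller swings out of the rim, push the disc round by its rim posts until the ring chocolate's dish is at the front, right behind the price card, then push the latch fully home again so that the disc is locked there. Work by pushing with the fingers alone, nothing needs gripping: do not lean on the stand with the hand or arm, do not touch or lift any chocolate, keep each one in its dish, and leave the things lying round the stand where they are.

Things in the scene. Friction and masses are not known exactly. Their poses are not given: they have to be found in the camera images.
- tasting_stand: fixed wooden foot of the revolving stand, 14 mm thick, radius 118 mm; origin on the counter under the disc's axis, z up. Its -x axis points to the stand's front, where a price card in an oak block (68 mm wide along y, top 64 mm above the counter, 128 mm from the axis) is fixed on the foot. Its latch is on its -y side. Heights below are above the counter.
- tasting_disc (a joint): angle of the turning disc in rad, 0 at the start, growing counter-clockwise seen from above; turns two turns either way with light friction (0.035 N m); let go at 1 rad/s it coasts on some 4 degrees
- disc_hub (a point): on the axis, centre of the disc's top face, height 36 mm (a brass knob 27 mm tall stands there). Dark wooden disc, brass rim bead of 108 mm outer radius, height 23 to 35 mm. Six 41 mm square steel dishes, rims at 44 mm, centred 62 mm from the axis at 0, 60, 120.. degrees from the stand's +x when the joint reads 0 (180 = front), a chocolate in each.
- rim_post (a point): one of six equal upright brass finger posts: mid-height (48 mm) of the post at 30 degrees from the stand's +x when the disc joint reads 0; the others are at 90, 150, 210, 270, 330. 12 mm thick with round heads of 14 mm, 88 mm from the axis, top at 67 mm. Outside each post the rim bead has a gap 12 mm wide for the latch's roller. Posts and gaps turn with the disc.
- index_latch (a joint): angle of the swing latch in rad: 0 = home, roller fully in a rim gap, disc locked; 0.55 = fully open; clear of the rim from about 0.22. Stays where it is left (friction 0.05 N m). It goes home only when a gap stands at the roller within about 3 degrees, so when a dish is at the front; the rounded gap then draws the disc true.
- latch_roller (a point): middle of the latch's upright brass roller, 10 mm thick, top at 37 mm, at the nose of the flat steel crank (height 16 to 20 mm). Home it is at x = 0, y = -102 mm in the stand's frame; the crank's pivot is at x = 55, y = -108 mm; it opens counter-clockwise seen from above.
- latch_knob (a point): middle of the upright black knob on the latch's handle, height 42 mm, 14 to 17 mm thick, top at 62 mm, 80 mm from the pivot. Push it toward the stand's +x (away from the robot) to open, toward -x to close: in the stand's frame it is at x = 0, y = -166 mm when home and x = 39, y = -186 mm when fully open.
- front_place (a point): middle of the floor of whichever dish is at the front: fixed point 62 mm from the axis on the stand's front (-x) side, height 38 mm
- choc_ring: the chocolate to show: flat pale ring-shaped chocolate with a hollow in the middle, 30 mm across, 9 mm high, the flattest of the six; loose in one of the dishes, never the front one at the start; origin in the centre of its underside
- choc_dome: light brown dome chocolate, 26 mm across, 16 mm high, loose in another dish; origin under its centre
- choc_square: dark square chocolate with a ridged top, 24 mm, 15 mm high, loose in another dish; origin under its centre
- choc_cube: dark cut block of ganache, 20 mm, 13 mm high, loose in the dish that is at the front at the start; origin under its centre
- choc_dark_dome: dark dome chocolate, 26 mm across, 16 mm high, loose in another dish; origin under its centre
- choc_plain: brown plain block chocolate, 23 mm, 13 mm high, loose in another dish; origin under its centre
- tongs: steel tongs 41 x 188 mm, 17 mm high, lying loose on the counter on the latch side near the counter's right edge; origin under its centre; bystander
- loose_bar: wrapped chocolate bar, 36 x 95 x 9 mm, lying loose left of the stand; bystander
- stamp: small rubber stamp with a turned handle, 26 x 40 mm, 59 mm high, standing left of and behind the stand; bystander. (Fixed behind the stand is a wooden chest, 150 mm high, its plain back at x = 0.68 m, y = -0.18 to 0.08 m; in front of it a clear glass guard up to 0.30 m high and x = 0.41 m, for y above -0.26 m.)
- felt_pen: felt marker 12 x 128 mm lying loose right of the wooden chest; bystander

How it is judged:
On the way, in this order (a step that is already met when the one before it is completed fails the run):
1. the latch is swung open, its roller out of the rim (value of joint index_latch above 0.25 rad), for 0.1 s.
2. with the latch open, the ring chocolate's dish is turned to the front and stands still (horizontal distance between choc_ring and front_place below 0.015 m and value of joint index_latch above 0.2 rad and velocity of joint tasting_disc between -0.1 and 0.1 rad/s), for 0.2 s.
At the end, for the whole second after the job is handed in: The latch is home (within 0.06 rad), so the roller is in a rim gap; the ring chocolate lies within 10 mm of the middle of the front place; the disc is still; all six chocolates lie in their dishes (value of joint index_latch below 0.06 rad and horizontal distance between choc_ring and front_place below 0.01 m and velocity of joint tasting_disc between -0.05 and 0.05 rad/s and z of choc_dome in the frame of disc_hub between -0.005 and 0.012 m and horizontal distance between each of choc_dome, choc_ring, choc_square, choc_cube, choc_dark_dome, choc_plain and disc_hub below 0.082 m and z of choc_ring in the frame of disc_hub between -0.005 and 0.012 m and z of choc_square in the frame of disc_hub between -0.005 and 0.012 m and z of choc_cube in the frame of disc_hub between -0.005 and 0.012 m and z of choc_dark_dome in the frame of disc_hub between -0.005 and 0.012 m and z of choc_plain in the frame of disc_hub between -0.005 and 0.012 m); the robot touches nothing.
It fails at once if the arm or the gripper's body, not the fingers, presses on the stand (contact force between the arm and tasting_stand above 3 N).
It fails at once if a chocolate is touched by the robot (contact force between any of the fingers, the arm and choc_dome above 0.1 N or contact force between any of the fingers, the arm and choc_ring above 0.1 N or contact force between any of the fingers, the arm and choc_square above 0.1 N or contact force between any of the fingers, the arm and choc_cube above 0.1 N or contact force between any of the fingers, the arm and choc_dark_dome above 0.1 N or contact force between any of the fingers, the arm and choc_plain above 0.1 N).
It fails at once if a chocolate leaves its dish or is lifted (not (z of choc_dome in the frame of disc_hub between -0.005 and 0.012 m and horizontal distance between choc_dome and disc_hub below 0.082 m) or not (z of choc_ring in the frame of disc_hub between -0.005 and 0.012 m and horizontal distance between choc_ring and disc_hub below 0.082 m) or not (z of choc_square in the frame of disc_hub between -0.005 and 0.012 m and horizontal distance between choc_square and disc_hub below 0.082 m) or not (z of choc_cube in the frame of disc_hub between -0.005 and 0.012 m and horizontal distance between choc_cube and disc_hub below 0.082 m) or not (z of choc_dark_dome in the frame of disc_hub between -0.005 and 0.012 m and horizontal distance between choc_dark_dome and disc_hub below 0.082 m) or not (z of choc_plain in the frame of disc_hub between -0.005 and 0.012 m and horizontal distance between choc_plain and disc_hub below 0.082 m)).
It fails at once if a thing lying round the stand is moved by more than 20 mm or lifted (distance of any of tongs, loose_bar, stamp, felt_pen from where it was at the start of the episode above 0.02 m).
It also fails if it takes over 72 s, if anything falls off the work surface, if the arm or the gripper's body presses on something with over 40 N, if the wrist force passes 120 N, or if a joint passes its speed limit or range.

## Working session

There is one attempt and no reset: what is moved stays moved. The work goes in short steps, Python scripts to look and compute and a tool call to move; the robot and the scene stay as the last step left them, time stands still between calls to the robot, and variables do not carry over. Pictures are saved under pics/ and viewed, at most 10 in all, crops included, and the job is handed in when it is done.

```bash
mkdir -p pics; ls; cat > h.py <<'E'
import numpy as np,cv2,pickle
from station import sense,eyes,job
def K(s):
    f=210/np.tan(np.radians(s["fov_y"])/2); return f
def ray(s,u,v):
    f=K(s); d=np.array([(u-s["cx"])/f,(v-s["cy"])/f]); p=d.copy()
    for _ in range(20): p=d/(1+s["k1"]*(p@p))
    return np.array([p[0],p[1],1])
def world(s,u,v,z=None):
    r=ray(s,u,v); R,t=np.array(s["R"]),np.array(s["t"])
    o=-R.T@t; d=R.T@r
    if z is None: return o+d*s["range_z"][int(v),int(u)]
    return o+d*(z-o[2])/d[2]
def save(s,n,crop=None,k=1):
    im=s["pixels"][...,::-1]
    if crop: a,b,c,d=crop; im=im[b:d,a:c]
    cv2.imwrite(n,cv2.resize(im,None,fx=k,fy=k,interpolation=cv2.INTER_CUBIC))
E
python3 - <<'E'
from h import *
st=sense();print(st["t"],st["tcp_pos"],st["tool_rot"])
for n in("top","side"):
    s=eyes.snapshot(n);save(s,f"pics/{n}0.png");pickle.dump(s,open(n+".pkl","wb"))
    print(n,-np.array(s["R"]).T@s["t"],s["fov_y"],s["k1"])
E
```

```text
pics
0.0 [ 0.27383527 -0.56106423  0.25233895] [ 9.74363927e-01  2.24974982e-01 -4.96922161e-05 -1.09181659e-03]
top [ 0.46353341 -0.00914475  1.02366161] 48.13975154505629 -0.07411009437901803
side [ 0.52932091 -0.70233962  0.51807435] 54.111602423234345 -0.10932032618271767
```

View pics/top0.png

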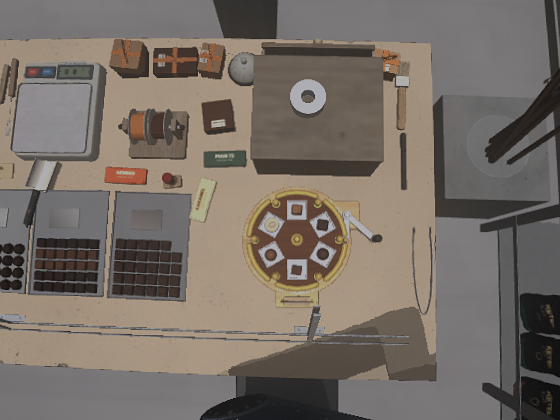

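View pics/side0.png

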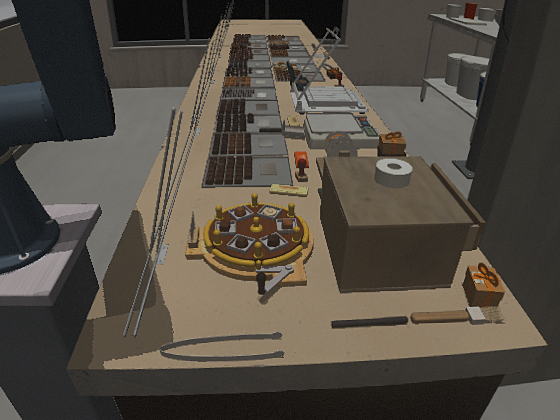

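```bash
python3 - <<'E'
from h import *
s=pickle.load(open("top.pkl","rb"));save(s,"pics/topc.png",(225,170,425,320),4)
s=pickle.load(open("side.pkl","rb"));save(s,"pics/sidec.png",(150,180,340,320),4)
E
```

```text
(no output)
```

View pics/topc.png

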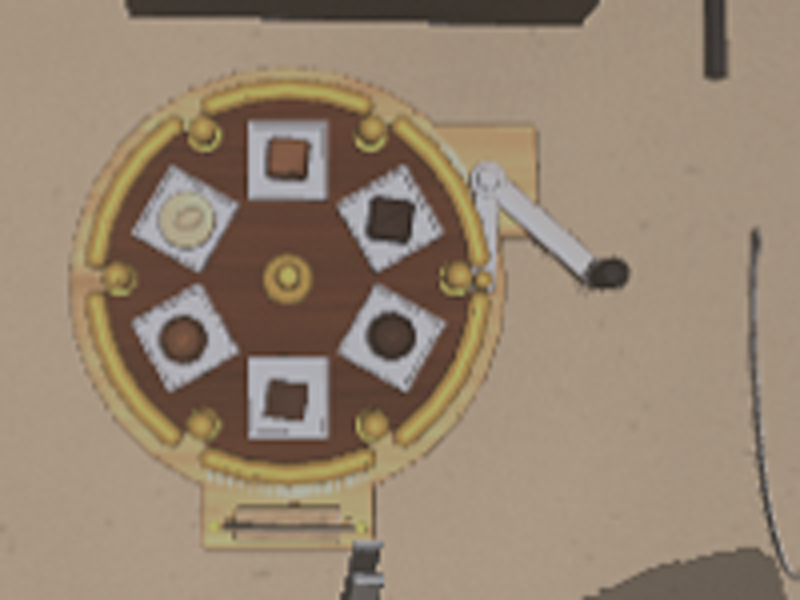

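View pics/sidec.png

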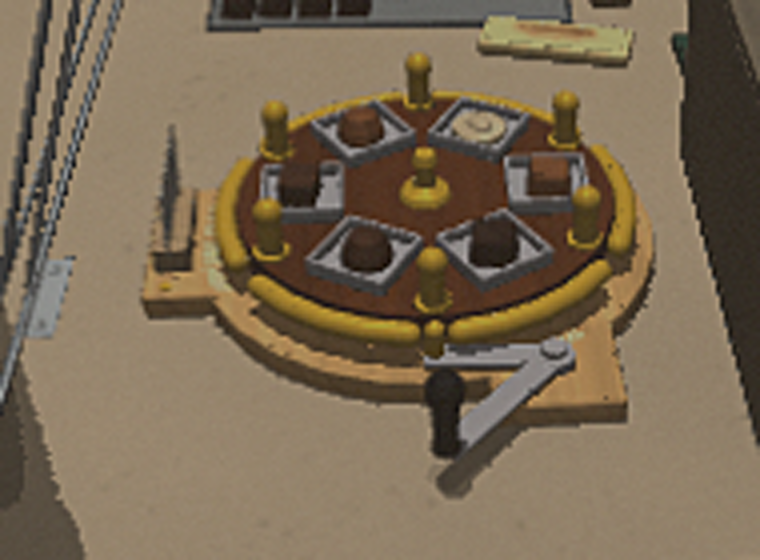

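```bash
python3 - <<'E'
from h import *
T=pickle.load(open("top.pkl","rb"));S=pickle.load(open("side.pkl","rb"))
def tri(a,b):
    A=[];B=[]
    for s,(u,v) in((T,a),(S,b)):
        R,t=np.array(s["R"]),np.array(s["t"]);o=-R.T@t;d=R.T@ray(s,u,v);d/=np.linalg.norm(d);P=np.eye(3)-np.outer(d,d);A.append(P);B.append(P@o)
    x=np.linalg.lstsq(np.vstack(A),np.hstack(B),rcond=None)[0];return x
tc=lambda x,y:(225+x/4-.4,170+y/4-.4); sc=lambda x,y:(150+x/4-.4,180+y/4-.4)
for n,a,b,z in [("hub",(289,272),(423,152),.063),("knob",(610,272),(443,375),.062),("post270",(457,274),(432,255),.067),("post330",(371,128),(586,193),.067),("post210",(373,422),(266,206),.067),("post150",(203,422),(274,106),.067),("post90",(118,274),(418,60),.067),("post30",(203,128),(566,98),.067),("ring",(186,217),(478,126),.047)]:
    print(n,tri(tc(*a),sc(*b)).round(4),"top@z",world(T,*tc(*a),z).round(4),"side@z",world(S,*sc(*b),z).round(4))
for n,p in [("card",(290,524)),("roller",(483,280)),("pivot",(488,180)),("foot l",(203,548)),("foot r",(373,548)),("tongs",(756,232)),("pen",(715,75)),("glassbar",(368,545))]:
    print(n,world(T,*tc(*p)).round(4))
for uv in [(5,318),(310,328),(400,340),(315,312)]: print(uv,world(T,*uv).round(3))
for uv in [(422,228),(430,300),(415,300)]: print("tongs",uv,world(T,*uv,.01).round(3))
E
```

```text
hub [ 0.5306 -0.016   0.0632] top@z [ 0.5309 -0.016   0.063 ] side@z [ 0.5302 -0.0158  0.063 ]
knob [ 0.5357 -0.1804  0.0601] top@z [ 0.5351 -0.1801  0.062 ] side@z [ 0.5362 -0.1825  0.062 ]
post270 [ 0.5326 -0.1017  0.0634] top@z [ 0.5318 -0.1014  0.067 ] side@z [ 0.5331 -0.1064  0.067 ]
post330 [ 0.6071 -0.0565  0.064 ] top@z [ 0.6057 -0.0563  0.067 ] side@z [ 0.6076 -0.0606  0.067 ]
post210 [ 0.4555 -0.0603  0.0637] top@z [ 0.4561 -0.0601  0.067 ] side@z [ 0.4555 -0.065   0.067 ]
post150 [0.4536 0.0256 0.0662] top@z [0.4538 0.0256 0.067 ] side@z [0.4536 0.0244 0.067 ]
post90 [0.528  0.0713 0.0653] top@z [0.5274 0.0711 0.067 ] side@z [0.5286 0.0685 0.067 ]
post30 [0.6049 0.0301 0.0644] top@z [0.6036 0.03   0.067 ] side@z [0.6055 0.0262 0.067 ]
ring [0.5599 0.0385 0.0429] top@z [0.5594 0.0383 0.047 ] side@z [0.5597 0.0321 0.047 ]
card [ 0.4016 -0.02    0.025 ]
roller [ 0.5311 -0.1178  0.038 ]
pivot [ 0.5854 -0.1213  0.0258]
foot l [0.3869 0.0257 0.0118]
foot r [ 0.4102 -0.0488  0.2961]
tongs [ 0.5627 -0.2692  0.0076]
pen [ 0.6483 -0.247   0.0095]
glassbar [ 0.4113 -0.0469  0.2957]
(5, 318) [0.338 0.624 0.005]
(310, 328) [ 0.366 -0.042  0.191]
(400, 340) [ 0.323 -0.241  0.002]
(315, 312) [ 0.399 -0.047  0.257]
tongs (422, 228) [ 0.562 -0.287  0.01 ]
tongs (430, 300) [ 0.409 -0.303  0.01 ]
tongs (415, 300) [ 0.408 -0.271  0.01 ]
```

Ring sits at +60° (upper left of the top view, crop px (186,217)), so the disc must turn +120°: two 60° pushes of the post at the latch side. Stand centre ≈ (0.530, −0.0155), yaw ≈ 1.5°; knob ≈ (0.5355, −0.181). Heights check with the text.

The manual's scale: shifts go in shares of 0.5 m and turns go in shares of 2 rad. Converting my numbers, 0.18 m / 0.5 = 0.36, 0.135 m / 0.5 = 0.27, 0.454 rad / 2 = 0.227.

Call:
jog_arm:
  ticks: [0.09,-0.04,-0.04,0.055,0,0.18,-0.08,-0.08,0.11,0,0.27,-0.12,-0.12,0.17,0,0.36,-0.16,-0.12,0.227,0,0.36,-0.16,-0.12,0.227,0,0.36,-0.16,-0.12,0.227,0]
  grip_n: 30

```text
t: 0.7
tcp_pos: [0.4016, -0.4092, 0.3132]
tool_rot: [1.0, 0.002, -0.0, -0.0]
force: [-0.7, -0.8, 0.1]
finger_gap: -0.001
gripper_force: 0.0
```

```bash
python3 -c "
from h import *
s=sense();print(s['tcp_pos'],s['tool_rot'],s['q'],s['force'],s['finger_gap'])"
```

```text
[ 0.40160831 -0.40924456  0.31324035] [ 9.99997813e-01  2.07509581e-03 -2.26118651e-04 -1.27611866e-04] [-9.89516054e-01  3.93203878e-01  1.49124682e+00 -2.50986844e-04
  1.25760309e+00  5.77207461e-01] [-0.6935208  -0.81454334  0.06327492] -0.0006571030829395422
```

Converted, -0.226 m / 0.5 = -0.452, -0.09 m / 0.5 = -0.18.

Call:
jog_arm:
  ticks: [0.04,-0.09,0,0,0,0.08,-0.18,0,0,0,0.1,-0.27,0,0,0,0.14,-0.36,0,0,0,0.176,-0.452,0,0,0,0.176,-0.452,0.1,0,0,0.176,-0.452,0.2,0,0,0.176,-0.452,0.3,0,0,0.176,-0.452,0.38,0,0,0.176,-0.452,0.38,0,0,0.176,-0.452,0.38,0,0]

```text
t: 1.8
tcp_pos: [0.4884, -0.1862, 0.1229]
tool_rot: [1.0, -0.001, -0.001, -0.0]
force: [-0.2, -0.1, 0.2]
finger_gap: 0.005
gripper_force: 0.0
```

```bash
python3 -c "
from h import *
s=sense();print(s['q'],s['force'])
s=eyes.snapshot('side');save(s,'pics/side1.png')
pickle.dump(s,open('side1.pkl','wb'))"
```

```text
[-5.77966796e-01  5.92037456e-01  1.80057928e+00 -4.13701659e-04
  7.50684326e-01  9.94490620e-01] [-0.24134446 -0.07825639  0.24998075]
```

View pics/side1.png

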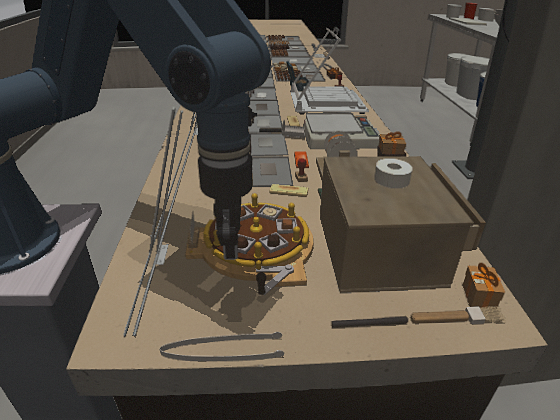

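```bash
python3 -c "
from h import *
s=pickle.load(open('side1.pkl','rb'));save(s,'pics/tip.png',(190,190,290,300),5)
R,t=np.array(s['R']),np.array(s['t']);o=-R.T@t
for v in range(236,270,3):
  for u in (229,232):
    d=R.T@ray(s,u,v);p=o+d*((-.195-o[1])/d[1]);print(u,v,p.round(3),world(s,u,v).round(3))
"
```

```text
229 236 [ 0.489 -0.195  0.149] [ 0.493 -0.244  0.185]
232 236 [ 0.494 -0.195  0.149] [ 0.498 -0.246  0.187]
229 239 [ 0.489 -0.195  0.144] [ 0.492 -0.235  0.173]
232 239 [ 0.494 -0.195  0.144] [ 0.497 -0.238  0.175]
229 242 [ 0.489 -0.195  0.138] [ 0.491 -0.216  0.154]
232 242 [ 0.493 -0.195  0.138] [ 0.495 -0.217  0.154]
229 245 [ 0.488 -0.195  0.132] [ 0.489 -0.195  0.133]
232 245 [ 0.493 -0.195  0.132] [ 0.493 -0.199  0.135]
229 248 [ 0.488 -0.195  0.126] [ 0.488 -0.198  0.129]
232 248 [ 0.493 -0.195  0.126] [ 0.493 -0.199  0.129]
229 251 [ 0.488 -0.195  0.121] [ 0.488 -0.198  0.123]
232 251 [ 0.493 -0.195  0.12 ] [ 0.493 -0.2    0.125]
229 254 [ 0.488 -0.195  0.115] [ 0.488 -0.195  0.115]
232 254 [ 0.492 -0.195  0.114] [ 0.493 -0.201  0.119]
229 257 [ 0.487 -0.195  0.109] [ 0.487 -0.198  0.111]
232 257 [ 0.492 -0.195  0.108] [ 0.492 -0.2    0.113]
229 260 [ 0.487 -0.195  0.103] [ 0.48  -0.112  0.035]
232 260 [ 0.492 -0.195  0.102] [ 0.485 -0.111  0.033]
229 263 [ 0.487 -0.195  0.096] [ 0.478 -0.096  0.014]
232 263 [ 0.491 -0.195  0.096] [ 0.485 -0.115  0.029]
229 266 [ 0.486 -0.195  0.09 ] [ 0.479 -0.108  0.016]
232 266 [ 0.491 -0.195  0.09 ] [ 0.484 -0.106  0.015]
229 269 [ 0.486 -0.195  0.084] [ 0.479 -0.115  0.015]
232 269 [ 0.491 -0.195  0.084] [ 0.485 -0.114  0.015]
```

View pics/tip.png

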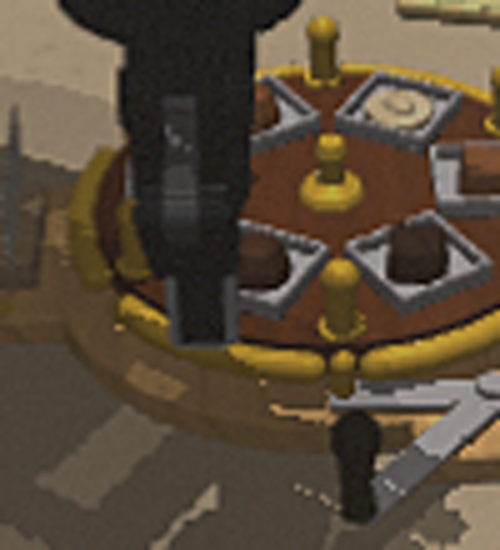

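Converted, 0.063 m / 0.5 = 0.126, 0.058 m / 0.5 = 0.116.

Call:
jog_arm:
  ticks: [0,0.012,0.08,0,0,0,0.012,0.126,0,0,0,0.012,0.126,0,0,0.03,0.012,0.126,0,0,0.044,0.012,0.126,0,0,0.056,0.012,0.126,0,0,0.068,0.012,0.126,0,0,0.08,0.012,0.126,0,0,0.092,0.012,0.126,0,0,0.104,0.012,0.126,0,0,0.116,0.012,0.126,0,0,0.116,0.012,0.126,0,0,0.116,0.012,0.126,0,0]

```text
t: 3.15
tcp_pos: [0.5472, -0.1907, 0.0603]
tool_rot: [1.0, 0.0, 0.0, -0.0]
force: [-0.6, 0.6, -0.4]
finger_gap: 0.001
gripper_force: 0.0
```

```bash
python3 -c "
from h import *
s=eyes.snapshot('top');save(s,'pics/top1.png',(225,170,425,320),4)
pickle.dump(s,open('top1.pkl','wb'))"
```

```text
(no output)
```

View pics/top1.png

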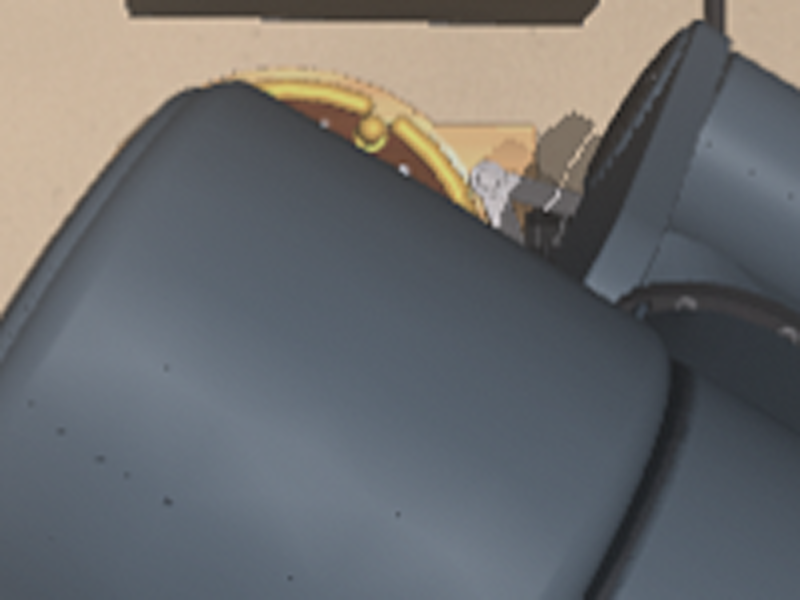

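The crank (crop px ~(490,180)→(525,230)) has swung out: latch open. Now back off, lift over to behind the post at 270°.

Converted, -0.077 m / 0.5 = -0.154, -0.055 m / 0.5 = -0.11.

Call:
jog_arm:
  ticks: [-0.04,0,0,0,0,-0.06,0,-0.04,0,0,-0.08,0,-0.11,0,0,-0.092,-0.06,-0.11,0,0,-0.092,-0.154,-0.11,0,0,-0.092,-0.154,-0.11,0,0,-0.092,-0.154,-0.06,0,0,-0.092,-0.154,-0.02,0,0,-0.092,-0.154,-0.02,0,0,-0.092,-0.154,-0.02,0,0]

```text
t: 4.2
tcp_pos: [0.5007, -0.1142, 0.0702]
tool_rot: [1.0, -0.0, -0.0, -0.0]
force: [-0.9, 0.2, 0.4]
finger_gap: 0.001
gripper_force: 0.0
```

```bash
python3 - <<'E'
from h import *
c=np.array([.5303,-.0153]);st=sense();p=np.array(st["tcp_pos"]);print(p,st["q"][5])
a0=np.radians(271.5)
s0=.018
for k in range(0,13):
    d=np.radians(60)*k/12;a=a0+d
    w=c+.098*np.array([np.cos(a),np.sin(a)])-s0*np.array([-np.sin(a),np.cos(a)])
    print(k,np.round([w[0]-p[0],-(w[1]-p[1]),-d],3))
E
```

```text
[ 0.50070528 -0.11416779  0.07016084] 1.1292319233630501
0 [ 0.014 -0.    -0.   ]
1 [ 0.023  0.001 -0.087]
2 [ 0.031  0.001 -0.175]
3 [ 0.04   0.    -0.262]
4 [ 0.049 -0.001 -0.349]
5 [ 0.057 -0.003 -0.436]
6 [ 0.065 -0.006 -0.524]
7 [ 0.073 -0.009 -0.611]
8 [ 0.081 -0.014 -0.698]
9 [ 0.088 -0.018 -0.785]
10 [ 0.095 -0.024 -0.873]
11 [ 0.101 -0.03  -0.96 ]
12 [ 0.107 -0.036 -1.047]
```

Converted, 0.107 m / 0.5 = 0.214, 0.104 m / 0.5 = 0.208, -1.047 rad / 2 = -0.5235.

Call:
jog_arm:
  ticks: [0.016,0,0,0,0,0.028,0,0,0,0,0.036,0,0,-0.0215,0,0.046,0.002,0,-0.0435,0,0.062,0.002,0,-0.0875,0,0.08,0,0,-0.131,0,0.098,-0.002,0,-0.1745,0,0.114,-0.006,0,-0.218,0,0.13,-0.012,0,-0.262,0,0.146,-0.018,0,-0.3055,0,0.162,-0.028,0,-0.349,0,0.176,-0.036,0,-0.3925,0,0.183,-0.042,0,-0.4145,0,0.19,-0.048,0,-0.4365,0,0.196,-0.054,0,-0.458,0,0.202,-0.06,0,-0.48,0,0.208,-0.066,0,-0.5015,0,0.214,-0.072,0,-0.5235,0,0.214,-0.072,0,-0.5235,0,0.214,-0.072,0,-0.5235,0]

```text
t: 6.2
tcp_pos: [0.6084, -0.078, 0.0709]
tool_rot: [0.866, 0.5, 0.0, 0.0]
force: [-0.5, 0.0, 0.5]
finger_gap: -0.003
gripper_force: 0.0
```

```bash
python3 - <<'E'
from h import *
s=sense();print(s["force"],s["q"])
s=eyes.snapshot('side');save(s,'pics/side2.png',(150,160,340,300),4)
pickle.dump(s,open('side2.pkl','wb'))
E
```

```text
[-0.48811289  0.0176258   0.53226352] [-3.09495938e-01  7.56900151e-01  1.59132650e+00  1.00228077e-05
  7.92158475e-01  2.15188083e-01]
```

View pics/side2.png

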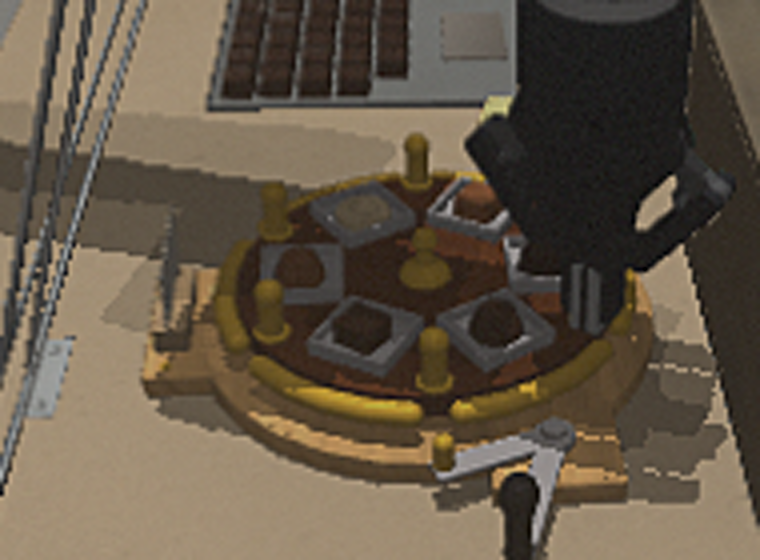

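Disc turned 60°: ring is now at 120° (crop px (360,212)), posts at their stations, latch still open. Go back for the next post.

Converted, -0.085 m / 0.5 = -0.17, -0.075 m / 0.5 = -0.15, 1.047 rad / 2 = 0.5235.

Call:
jog_arm:
  ticks: [-0.016,0,0,0,0,-0.024,0,-0.04,0,0,-0.024,0,-0.1,0,0,-0.05,-0.02,-0.1,0.06,0,-0.07,-0.05,-0.1,0.125,0,-0.09,-0.07,-0.1,0.19,0,-0.11,-0.09,-0.1,0.26,0,-0.13,-0.11,-0.1,0.325,0,-0.15,-0.13,-0.1,0.39,0,-0.17,-0.15,-0.1,0.455,0,-0.17,-0.15,-0.1,0.5235,0,-0.17,-0.15,-0.1,0.5235,0,-0.17,-0.15,-0.1,0.5235,0,-0.17,-0.15,-0.04,0.5235,0,-0.17,-0.15,0,0.5235,0,-0.17,-0.15,0,0.5235,0,-0.17,-0.15,0,0.5235,0]

```text
t: 7.95
tcp_pos: [0.5004, -0.114, 0.0703]
tool_rot: [1.0, 0.001, -0.0, -0.0]
force: [-0.5, -0.4, -0.3]
finger_gap: 0.005
gripper_force: 0.0
```

Same start pose; repeat the push.

Converted, 0.107 m / 0.5 = 0.214, 0.104 m / 0.5 = 0.208, -1.047 rad / 2 = -0.5235.

Call:
jog_arm:
  ticks: [0.016,0,0,0,0,0.028,0,0,0,0,0.036,0,0,-0.0215,0,0.046,0.002,0,-0.0435,0,0.062,0.002,0,-0.0875,0,0.08,0,0,-0.131,0,0.098,-0.002,0,-0.1745,0,0.114,-0.006,0,-0.218,0,0.13,-0.012,0,-0.262,0,0.146,-0.018,0,-0.3055,0,0.162,-0.028,0,-0.349,0,0.176,-0.036,0,-0.3925,0,0.183,-0.042,0,-0.4145,0,0.19,-0.048,0,-0.4365,0,0.196,-0.054,0,-0.458,0,0.202,-0.06,0,-0.48,0,0.208,-0.066,0,-0.5015,0,0.214,-0.072,0,-0.5235,0,0.214,-0.072,0,-0.5235,0,0.214,-0.072,0,-0.5235,0]

```text
t: 9.95
tcp_pos: [0.608, -0.078, 0.071]
tool_rot: [0.866, 0.5, 0.0, 0.001]
force: [-0.4, -0.6, -1.4]
finger_gap: 0.003
gripper_force: 0.0
```

Call:
jog_arm:
  ticks: [0,0,0,0,0,-0.02,0,0,0,0,-0.024,0,-0.04,0,0,-0.024,0,-0.1,0,0,-0.024,0,-0.1,0,0]

```text
t: 10.45
tcp_pos: [0.6034, -0.0901, 0.1238]
tool_rot: [0.866, 0.499, 0.002, 0.003]
force: [0.2, 0.3, 0.7]
finger_gap: 0.001
gripper_force: 0.0
```

```bash
python3 - <<'E'
from h import *
s=sense();print(s["force"])
s=eyes.snapshot('side');save(s,'pics/side3.png',(150,160,340,300),4)
pickle.dump(s,open('side3.pkl','wb'))
E
```

```text
[0.21689196 0.28120696 0.73008931]
```

View pics/side3.png

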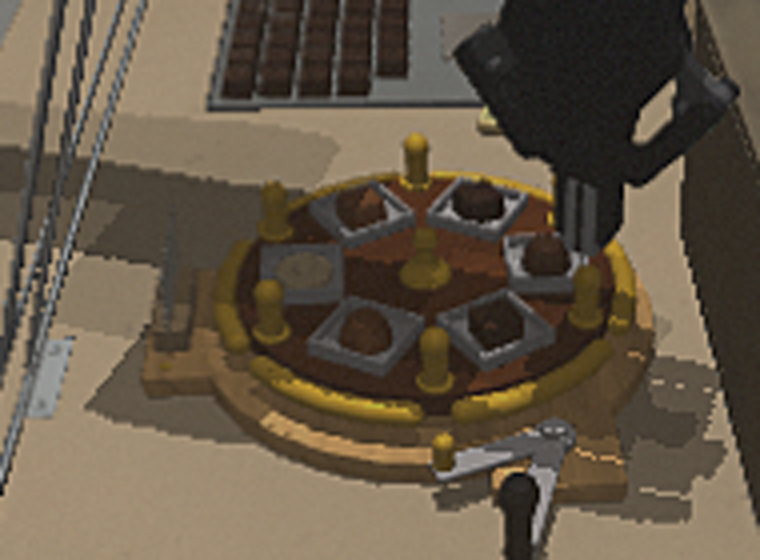

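Ring dish is at the front (crop px (305,270)), posts on station within ~1°, knob at (518,480) still open. Go to the far side of the knob.

Converted, -0.083 m / 0.5 = -0.166, -0.06 m / 0.5 = -0.12, 1.047 rad / 2 = 0.5235.

Call:
jog_arm:
  ticks: [-0.04,0.03,0,0.065,0,-0.08,0.06,0,0.13,0,-0.12,0.08,0,0.195,0,-0.166,0.112,0,0.26,0,-0.166,0.112,0,0.33,0,-0.166,0.112,0,0.395,0,-0.166,0.112,0,0.46,0,-0.166,0.112,0,0.5235,0,-0.166,0.112,0,0.5235,0,-0.166,0.112,0.06,0.5235,0,-0.166,0.112,0.12,0.5235,0,-0.166,0.112,0.12,0.5235,0,-0.166,0.112,0.12,0.5235,0]

```text
t: 11.8
tcp_pos: [0.6076, -0.1881, 0.0596]
tool_rot: [1.0, 0.001, -0.001, -0.001]
force: [0.8, -0.3, 0.0]
finger_gap: 0.001
gripper_force: 0.0
```

```bash
python3 - <<'E'
from h import *
s=pickle.load(open('side3.pkl','rb'));print(world(s,150+518/4,160+482/4,.062))
E
```

```text
[ 0.56697356 -0.2015047   0.062     ]
```

Converted, -0.053 m / 0.5 = -0.106, -0.051 m / 0.5 = -0.102.

Call:
jog_arm:
  ticks: [-0.02,0,0,0,0,-0.032,0,0,0,0,-0.04,0,0,0,0,-0.048,0,0,0,0,-0.056,0,0,0,0,-0.064,0,0,0,0,-0.072,0,0,0,0,-0.08,0,0,0,0,-0.086,0,0,0,0,-0.092,0,0,0,0,-0.098,0,0,0,0,-0.102,0,0,0,0,-0.106,0,0,0,0,-0.106,0,0,0,0]

```text
t: 13.2
tcp_pos: [0.5594, -0.181, 0.0608]
tool_rot: [1.0, -0.003, 0.004, -0.005]
force: [15.3, 26.5, 0.7]
finger_gap: -0.0
gripper_force: 12.4
```

The finger slipped to the +y side of the knob. Back off and look.

Converted, 0.055 m / 0.5 = 0.11, 0.045 m / 0.5 = 0.09.

Call:
jog_arm:
  ticks: [0.008,-0.004,0,0,0,0.02,-0.006,0,0,0,0.04,-0.006,0,0,0,0.06,0,0,0,0,0.09,0,0,0,0,0.11,0,0,0,0,0.11,0,0,0,0]

```text
t: 13.9
tcp_pos: [0.6121, -0.1894, 0.0604]
tool_rot: [1.0, -0.0, 0.001, 0.001]
force: [-0.5, -0.6, -0.6]
finger_gap: 0.001
gripper_force: 0.0
```

```bash
python3 - <<'E'
from h import *
s=eyes.snapshot('side');save(s,'pics/side4.png',(150,160,340,300),4)
pickle.dump(s,open('side4.pkl','wb'))
E
```

```text
(no output)
```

View pics/side4.png

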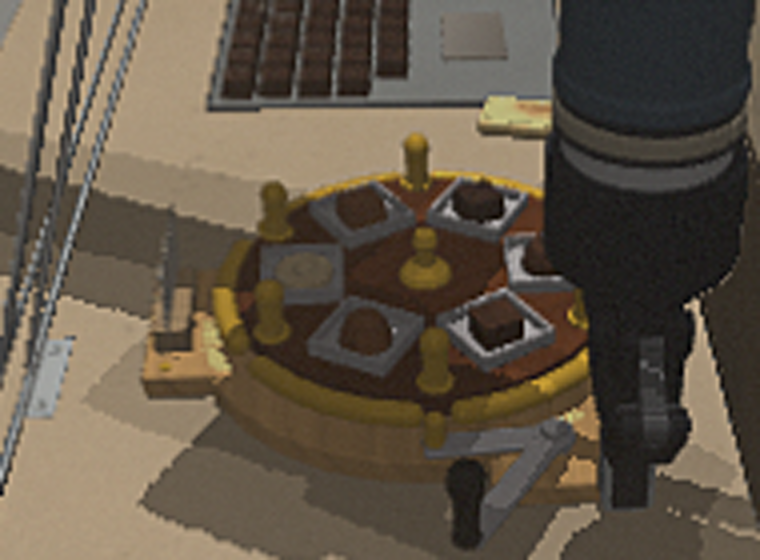

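The knob (crop px (466,472)) is most of the way home, the roller stands at the gap, and the ring is still at the front. Locate the knob and push again, better centred.

```bash
python3 - <<'E'
from h import *
a=pickle.load(open('side.pkl','rb'));s=pickle.load(open('side4.pkl','rb'))
k=world(s,150+466/4,160+472/4,.062);print(k)
c=np.array([.5303,-.0153]);y=np.radians(1.5);R=np.array([[np.cos(y),-np.sin(y)],[np.sin(y),np.cos(y)]])
pv=c+R@[.055,-.108]
v=k[:2]-pv;h=R@[-.055,-.058];print("pivot",pv,"latch",np.arctan2(h[0]*v[1]-h[1]*v[0],h@v),np.linalg.norm(v))
# disc rotation check: template match of post tops (posts 210,150,270) between start and now
for n,(x,yy) in dict(p270=(432,258),p210=(266,206),p150=(274,106)).items():
    u,w=int(150+x/4),int(180+yy/4)
    t=a["pixels"][w-3:w+9,u-4:u+5];r=s["pixels"][w-11:w+17,u-12:u+13]
    m=cv2.matchTemplate(r,t,cv2.TM_CCOEFF_NORMED);_,b,_,l=cv2.minMaxLoc(m);print(n,b,np.array(l)-8)
E
```

```text
[ 0.5460294  -0.19448598  0.062     ]
pivot [ 0.58810826 -0.12182326] latch 0.20776691091546567 0.08396726436217024
p270 0.6658638119697571 [1 1]
p210 0.5811821222305298 [0 1]
p150 0.8309835195541382 [ 0 -1]
```

Converted, -0.058 m / 0.5 = -0.116, 0.005 m / 0.5 = 0.01.

Call:
jog_arm:
  ticks: [-0.04,0.012,0,0,0,-0.076,0.012,0,0,0,-0.088,0.012,0,0,0,-0.094,0.01,0,0,0,-0.1,0.008,0,0,0,-0.104,0.006,0,0,0,-0.108,0.004,0,0,0,-0.112,0,0,0,0,-0.116,-0.002,0,0,0,-0.116,-0.002,0,0,0]

```text
t: 14.95
tcp_pos: [0.5528, -0.1871, 0.0605]
tool_rot: [1.0, -0.0, 0.001, 0.0]
force: [2.0, 1.6, -1.1]
finger_gap: 0.001
gripper_force: 1.3
```

Converted, -0.006 m / 0.5 = -0.012, -0.004 m / 0.5 = -0.008.

Call:
jog_arm:
  ticks: [-0.004,0,0,0,0,-0.008,0,0,0,0,-0.012,-0.002,0,0,0,-0.012,-0.002,0,0,0]

```text
t: 15.35
tcp_pos: [0.5523, -0.1871, 0.0608]
tool_rot: [1.0, -0.001, 0.007, 0.002]
force: [14.6, 4.6, -6.9]
finger_gap: 0.006
gripper_force: 6.9
```

Call:
jog_arm:
  ticks: [0,0,0,0,0]

```text
t: 15.45
tcp_pos: [0.5523, -0.1871, 0.0608]
tool_rot: [1.0, -0.001, 0.007, 0.002]
force: [13.7, 3.1, -7.3]
finger_gap: 0.004
gripper_force: 6.9
```

Hard stop at the expected home position. Back off, lift away and compare with the start picture numerically.

Converted, -0.22 m / 0.5 = -0.44, 0.2 m / 0.5 = 0.4.

Call:
jog_arm:
  ticks: [0.02,0,0,0,0,0.04,0,0,0,0,0.06,0,0,0,0,0.06,0,-0.08,0,0,0.06,0,-0.18,0,0,0.06,0.06,-0.28,0,0,0.06,0.16,-0.38,0,0,0.02,0.26,-0.44,0,0,-0.04,0.34,-0.44,0,0,-0.12,0.4,-0.44,0,0,-0.2,0.44,-0.44,0,0,-0.2,0.44,-0.44,0,0,-0.2,0.44,-0.44,0,0]

```text
t: 16.75
tcp_pos: [0.4432, -0.4086, 0.2805]
tool_rot: [1.0, -0.003, -0.001, 0.0]
force: [0.5, -0.5, -0.2]
finger_gap: 0.002
gripper_force: 0.0
```

```bash
python3 - <<'E'
from h import *
for n,pts in (("side",dict(knob=(261,276),roller=(258,264),p270=(258,246),p210=(216,233),p330=(296,230))),("top",dict(knob=(377,238),roller=(345,240),p270=(339,239),p330=(318,202),p150=(276,275)))):
    a=pickle.load(open(n+'.pkl','rb'));s=eyes.snapshot(n);pickle.dump(s,open(n+'5.pkl','wb'))
    for k,(u,w) in pts.items():
        t=a["pixels"][w-6:w+7,u-5:u+6];r=s["pixels"][w-14:w+15,u-13:u+14]
        m=cv2.matchTemplate(r,t,cv2.TM_CCOEFF_NORMED);_,b,_,l=cv2.minMaxLoc(m);print(n,k,round(b,2),np.array(l)-8)
    if n=="top":
        for d in range(6):
            ang=np.radians(60*d+1.5);X=np.array([.5303+.062*np.cos(ang),-.0153+.062*np.sin(ang),.047]);q=s["R"]@X+s["t"];x=q[:2]/q[2];x=x*(1+s["k1"]*x@x)*K(s);u,w=int(x[0]+s["cx"]),int(x[1]+s["cy"])
            print(60*d,(u,w),s["pixels"][w-2:w+3,u-2:u+3].mean((0,1)).round())
            if d==3:
                p=s["pixels"][w-9:w+10,u-9:u+10].astype(int);m=((p[...,0]-p[...,2])>25)&(p[...,0]>120);v_,u_=np.nonzero(m);print("ring",world(s,u_.mean()+u-9,v_.mean()+w-9,.047),m.sum(),"want",X)
E
```

```text
side knob 0.9 [-1  0]
side roller 0.85 [0 0]
side p270 0.94 [0 0]
side p210 0.61 [0 0]
side p330 0.92 [0 0]
top knob 0.94 [-1  1]
top roller 0.82 [0 0]
top p270 0.87 [0 0]
top p330 0.91 [0 0]
top p150 0.95 [0 0]
0 (296, 208) [79. 62. 53.]
60 (270, 223) [73. 60. 53.]
120 (270, 253) [133.  94.  73.]
180 (296, 268) [169. 155. 131.]
ring [ 0.46802412 -0.01814191  0.047     ] 141 want [ 0.46832125 -0.01692297  0.047     ]
240 (322, 253) [113.  81.  63.]
300 (322, 223) [86. 66. 57.]
```

```bash
python3 -c "
from station import job;print(job.sign_off())"
```

```text
the job is handed in; nothing more can be done
None
```

The job is handed in: the ring chocolate's dish is at the front with the ring about 1 mm from its middle, and the disc is locked with the latch home, as measured in the final pictures. On the first try at closing the latch the finger slipped off the knob; the second push took it fully home.

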